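# Move the fired enamel plaque to the flattening plate with the spatula

## Task

The blue enamel plaque has to cool flat: slide the spatula in under it, lift it off its trivet and lay it in the middle of the flattening plate, square with the plate, then draw the spatula out and lay it back in its rest as you found it. Then take the steel weight out of its tray and set it gently upright on the middle of the blue plaque. Keep the fingers off both plaques, drop nothing, and leave the red plaque and everything else on the bench where it is.

Things in the scene. Friction and masses are not known exactly. Their poses are not given: they have to be found in the camera images.
- plaque_blue: Square copper panel, cobalt-blue enamel face with a gold star of eight petals, 76 x 76 x 3 mm, about 0.1 kg, loose. Lies face up across the rails of trivet_blue, up to 8 mm off centre along the rails, 4 mm across, 0.07 rad askew. Origin: centre of its underside; x, y along its edges, z up. Keep the fingers off it.
- trivet_blue: Steel firing trivet under the blue plaque, fixed. Base 88 (x) x 70 x 2 mm; two rails along x, 80 mm long, 6 mm wide, at y = +/-24 mm, tops at z = 14 mm, leave a channel 42 mm wide, open at both ends, 12 mm high under the plaque. Origin: centre of underside; yaw within 0.3 rad of the world's (-x end towards the robot). In any of three places side by side.
- plaque_red: Same panel with a crimson face, four gold petals and a black centre, on trivet_red. Bystander: not to be moved or touched. Origin: centre of its underside.
- trivet_red: Second trivet, exactly like trivet_blue, fixed; carries the red plaque.
- plate: Flattening plate, fixed: steel, 100 x 100 mm, two bright flat lands at z = 22 mm along x (y from 21 to 50 mm on either side); between them a dark spatula channel along x, 42 mm wide, floor at z = 10 mm, open at both ends. Origin: centre of underside; yaw within 0.3 rad of the world's. A plaque laid here spans the channel, underside at z = 22 mm.
- spatula: Cranked spatula, loose, 0.11 kg. Origin: underside of blade where the load's centre should sit; x to the tip, z up. Steel blade 30 wide, 2 thick, x = -55 to +42 mm. Neck 7 mm thick climbs from x = -50 to x = -90, z = 50 mm. Wooden handle 16 wide, 18 high, x = -225 to -85 mm, axis at z = 50 mm. Grip from above at x = -125, z = 50 mm, fingers closing along y; balances near x = -75.
- spatula_rest: Dark wood rest, fixed: board 256 (x) x 60 x 6 mm; forked post at x = -120 mm (12 thick, saddle at z = 47, cheeks to z = 63 mm, slot 24 wide). Origin: centre of underside, x away from the robot. The spatula lies with its blade flat on the board (its origin near x = +70, y = 0, z = 6 mm here, x axes parallel), handle in the fork. Left or right of the work.
- tray: Low wooden tray, fixed, 184 (x) x 76 x 24 mm, walls 4 mm, floor at z = 4 mm; three compartments along x (inside about 56 x 68 mm, centres about x = -60, 0, +60 mm) hold the weight, doming block and enamel jar in any order. Origin: centre of underside. On the other side from the spatula rest.
- weight: Pressing weight, loose, 0.3 to 0.55 kg: upright steel cylinder, 46 mm in diameter, 30 mm high, with a round black grip 22 mm in diameter on top from z = 30 to 66 mm. Stands in a compartment of the tray. Origin: centre of its underside, z up. Take it by the black grip from above.
- doming_block: Brass cube of 38 mm with round dimples, in the tray. Bystander. Origin: centre of the underside.
- enamel_jar: Small green glass jar with a white cap, 38 mm in diameter, 40 mm high, in the tray. Bystander. Origin: centre of the underside.
- pliers: Pliers with red handles lying flat across the front of the work, near the robot, about 150 mm long, 10 mm high, 50 mm wide. Bystander. Origin: at the joint, x towards the jaws.
- file: File with a wooden handle lying across the front of the work, near the robot, 200 mm long, 20 mm high. Bystander. Origin: middle of its length, x towards the blade.
- gem_dish: White ceramic dish, 84 mm in diameter, 28 mm high with the amber and copper stones in it, at the far side. Bystander.
- tin: Blue tin with a white panel on the lid, 88 x 128 x 37 mm, at the far side. Bystander.
- third_hand: Third-hand stand at the far side behind the work, fixed obstacle: round dark base 60 mm in diameter, thin upright post 162 mm high on the origin, and cross-lock tweezers sticking out 100 mm along its y at z = 153 mm.
- amber_jar: Amber glass jar with a black cap and paper label, 54 mm in diameter, 85 mm high, at the far side. Bystander.
Mind the look-alikes: they are no part of the job. Leave any turquoise or yellow look-alike of the plate alone. What is shaped like the plaque_blue but white is not meant.

How it is judged:
On the way, in this order (a step that is already met when the one before it is completed fails the run):
1. the blue plaque is lifted clear of its trivet on the spatula (z of plaque_blue in the frame of trivet_blue above 0.03 m and contact force between spatula and plaque_blue above 0.3 N and contact force between the fingers and plaque_blue below 0.1 N), for 0.2 s.
2. the blue plaque lies on the flattening plate, centred and square, off the spatula (x of plaque_blue in the frame of plate between -0.012 and 0.012 m and y of plaque_blue in the frame of plate between -0.012 and 0.012 m and z of plaque_blue in the frame of plate between 0.0195 and 0.0245 m and angle between the x axis of plaque_blue and the x axis of plate, either way round below 0.15 rad and angle between plaque_blue's own z axis and vertical below 0.05 rad and contact force between plaque_blue and plate above 0.2 N and contact force between spatula and plaque_blue below 0.05 N), for 0.2 s.
At the end, for the whole second after the job is handed in: Blue plaque flat on the plate's lands, within 12 mm of centre along each plate axis, 0.15 rad of square; weight upright on it within 15 mm of its centre; spatula in its rest within 20 mm along, 15 mm across, 0.12 rad, blade flat on the board; spatula off the plaque; all at rest (all of step 2 and x of spatula in the frame of spatula_rest between 0.05 and 0.09 m and y of spatula in the frame of spatula_rest between -0.015 and 0.015 m and z of spatula in the frame of spatula_rest between 0.002 and 0.01 m and angle between the x axis of spatula and the x axis of spatula_rest, either way round below 0.12 rad and angle between spatula's own z axis and vertical below 0.06 rad and z of weight in the frame of plaque_blue between 0.0005 and 0.0055 m and horizontal distance between weight and plaque_blue below 0.015 m and angle between weight's own z axis and vertical below 0.05 rad and contact force between weight and plaque_blue above 1.5 N and linear speed of each of plaque_blue, spatula, weight below 0.02 m/s); the robot touches nothing.
It fails at once if the fingers touch a plaque (contact force between the fingers and plaque_blue above 0.5 N or contact force between the fingers and plaque_red above 0.5 N).
It fails at once if the blue plaque, the weight or the spatula is dropped (falls freely by more than about 18 mm) ((linear speed of plaque_blue above 0.6 m/s and contact force between plaque_blue and anything else below 0.01 N) or (linear speed of weight above 0.6 m/s and contact force between weight and anything else below 0.01 N) or (linear speed of spatula above 0.6 m/s and contact force between spatula and anything else below 0.01 N)).
It fails at once if the weight is pressed or banged on the plaque with more than 60 N (contact force between weight and plaque_blue above 60 N).
It fails at once if the red plaque is moved by more than 8 mm (distance of plaque_red from where it was at the start of the episode above 0.008 m).
It fails at once if a bystander is moved by more than 20 mm (distance of any of pliers, file, gem_dish, tin, amber_jar, doming_block, enamel_jar from where it was at the start of the episode above 0.02 m).
It also fails if it takes over 72 s, if anything falls off the work surface, if the arm or the gripper's body presses on something with over 40 N, if the wrist force passes 120 N, or if a joint passes its speed limit or range.

## Robot

A 6-joint arm with a two-finger parallel gripper is mounted at the origin on the work surface. World frame = base frame: x ahead of the robot, y to its left, z up, the work surface at z = 0. Lengths are in m, angles in rad, forces in N, time in s.
With the tool pointing down it reaches from about 0.25 to 0.725 m from the base axis. Payload 9.7 kg.
Tool frame: the origin (TCP) lies between the finger pads; the fingertips stand 17 mm ahead of it and the grasp point (between the pads) lies 2 mm behind it (ctrl.tips_ahead is the z of the fingertips in the tool frame, in m); z points along the fingers, y is the line along which they close (so a half turn about z gives the same grasp; the last joint's range is limited). The gripper opens to 85 mm and grips with 20 to 120 N. Pads are 22 mm wide; open, the fingers measure 114 mm over their backs; the gripper's body (76 mm by 85 mm) begins 54 mm behind the grasp point. The pads swing forward as they close: fully open they stand 13 mm farther back than shut.
Start: joints at [-1.268, 0.087, 0.176, 1.66, 0, 1.571], TCP at [0.164, -0.525, 0.248] pointing down, gripper open.
Joint ranges: [-3.13, 3.13], [-0.85, 1.81], [-1.15, 1.24], [-2.2, 2.28], [-1.44, 1.52], [-3.14, 3.14]. Speed limits (rad/s): [2.22, 2.22, 2.57, 3.14, 3.14, 3.14].

## Interface

Orientations are given as a unit quaternion [x, y, z, w].
In Python, from rig import ctrl gives the robot as it stands. Calls block until the motion is done:
- ctrl.reach(position, orientation): joint-space move of the TCP to a pose.
- ctrl.movel(position, frame=None, max_speed=0.15): straight line of the TCP; frame=None keeps the orientation; max_speed is the mean speed in m/s.
- ctrl.move_joints(angles): joint-space move.
- ctrl.grip(opening): finger opening in m; the grip force is fixed at half the most; returns when the fingers have stopped.
- ctrl.dwell(seconds).
- ctrl.solve_ik(position, orientation): joint angles nearest the present ones, or None.
- ctrl.state(): the state.
- ctrl.snapshot(name): name is "scene" or "top"; returns a dict with "color" (384x512x3 uint8, blue, green, red), "range_z" (384x512 float32, m along the optical axis (not along the pixel's ray), 0 where there is no reading), "fov_y" (degrees; the focal length in pixels is half the picture's height over the tangent of half this angle, whatever the lens; pixels are square), "cx", "cy" (the principal point, pixels), "distortion" ([k1, k2, p1, p2, k3] as OpenCV has them; the pictures are not rectified), "view" (4x4, takes a point from world to camera coordinates). Camera axes: x right, y down, z forward; pixel columns grow to the right and rows downward; lengths in m; the calibration is good to about 2 mm. A picture is of the moment at which its call begins.
A pose or a line that the arm cannot do raises ctrl.PlanningError and nothing moves.
- ctrl.job_done(): hands the job in; it is judged then, once.
The state is a dict: "t": time; "q": joint angles; "dq": joint speeds; "joint_efforts": joint torques, N m; "tool_pos": TCP position; "ee_rot": TCP orientation; "contact_force": force on the tool from outside, world axes, zero at the start; "wrist_torque": the same for the moment, N m; "grip_width": finger opening in m; "grip_force": force on a finger pad.
Only numpy, scipy, OpenCV 4.12 (cv2) and the standard library are available. Lean on these libraries where they do the work, as an engineer would, in place of code of your own. Each camera call takes 0.05 s, during which the arm holds its last target. There are 200 camera calls.

## Working session

There is one attempt and no reset: what is moved stays moved. The work goes in short steps, each a Python script; the robot and the scene stay as the last script left them, time stands still between calls to the robot, and variables do not carry over. Pictures are saved under pics/ and viewed, at most 12 in all, crops included, and the job is handed in when it is done.

```bash
ls; mkdir -p pics; cat > h.py <<'E'
import numpy as np, cv2, pickle
def K(s):
    f=s["color"].shape[0]/2/np.tan(np.radians(s["fov_y"])/2)
    return np.array([[f,0,s["cx"]],[0,f,s["cy"]],[0,0,1.]])
def rays(s,px):
    px=np.asarray(px,float).reshape(-1,1,2)
    u=cv2.undistortPoints(px,K(s),np.array(s["distortion"],float)).reshape(-1,2)
    V=np.array(s["view"]);R=V[:3,:3];t=V[:3,3]
    return -R.T@t, np.c_[u,np.ones(len(u))]@R
def plane(s,px,z):
    o,d=rays(s,px); return o+d*((z-o[2])/d[:,2])[:,None]
def cloud(s):
    h,w=s["range_z"].shape
    v,u=np.mgrid[:h,:w]
    o,d=rays(s,np.c_[u.ravel(),v.ravel()])
    return (o+d*s["range_z"].reshape(-1,1)).reshape(h,w,3)
def proj(s,P):
    V=np.array(s["view"]); r,_=cv2.Rodrigues(V[:3,:3])
    return cv2.projectPoints(np.asarray(P,float).reshape(-1,1,3),r,V[:3,3],K(s),np.array(s["distortion"],float))[0].reshape(-1,2)
E
python3 - <<'E'
from h import *; from rig import ctrl
S={n:ctrl.snapshot(n) for n in("scene","top")}
pickle.dump(S,open("s0.pkl","wb"))
for n,s in S.items():
    cv2.imwrite(f"pics/{n}0.png",cv2.resize(s["color"],(800,600)))
    o,_=rays(s,[[256,192]]); print(n,o,s["fov_y"],s["cx"],s["cy"],s["distortion"],(s["range_z"]>0).mean())
print(ctrl.state(),ctrl.tips_ahead)
E
```

```text
pics
scene [1.25600221 0.16798018 0.88459652] 55.220889791365266 256.24094812914456 193.2405384553228 [0.03735866 0.         0.         0.         0.        ] 0.9961344401041666
top [0.34525244 0.04337163 1.04376236] 56.076976782477246 254.8739762153094 187.01984691270502 [0.02665629 0.         0.         0.         0.        ] 0.996002197265625
{'t': 0.1, 'q': array([-1.26802980e+00,  8.73839812e-02,  1.75215796e-01,  1.65979782e+00,
        6.03198805e-06,  1.57080767e+00]), 'dq': array([-0.00082044, -0.00105491, -0.00056802, -0.00134228, -0.00108083,
       -0.00063818]), 'joint_efforts': array([-9.50223839e-04, -5.21562231e+01,  4.65653944e+01,  1.59130571e-02,
       -3.49499544e-05, -4.19307605e-05]), 'tool_pos': array([ 0.16393537, -0.52480591,  0.24766679]), 'ee_rot': array([ 9.88564106e-01,  1.50800086e-01, -8.52189782e-05, -5.78605653e-04]), 'contact_force': array([ 1.10981176,  0.35410995, -0.74349504]), 'wrist_torque': array([-0.01428521,  0.00733663, -0.04851638]), 'grip_force': 0.0, 'grip_width': 0.08553027938962963} 0.017
```

View pics/top0.png

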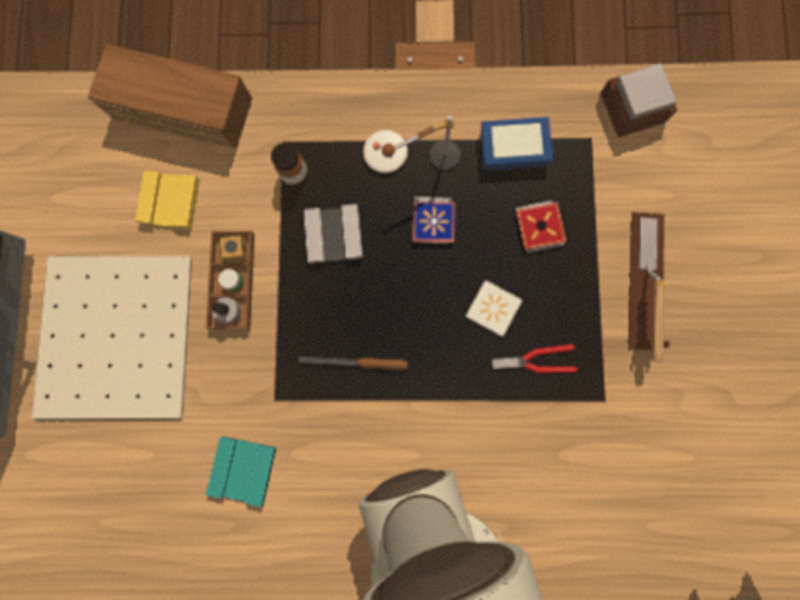

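View pics/scene0.png

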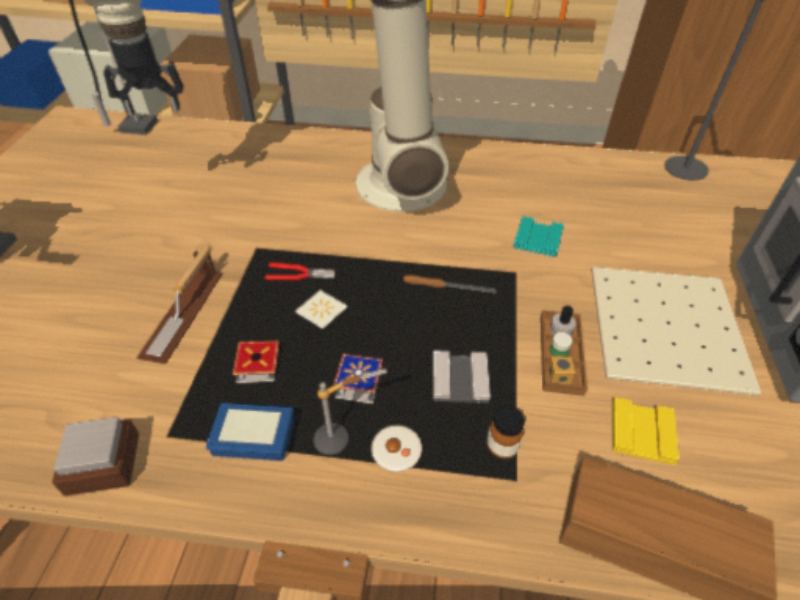

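Candidates, in 800x600 top-picture pixels:
- **Plaque:** the blue one with the eight-petal star at (434,220) is the target. The red one at (541,226) and the white look-alike at (494,308) are not.
- **Plate:** the grey steel one with the dark channel at (333,233) is the target. The turquoise (241,470) and yellow (167,200) ones are look-alikes.
- **Weight:** the steel one with the black grip in the tray at (225,311) is the target. The jar at (229,280) and the brass cube at (232,246) are not.
- **Spatula:** in the rest on the right at (650,285).

The third hand's tweezers hang near the blue plaque, at about (430,130).

```bash
cat > m.py <<'E'
from h import *
S=pickle.load(open("s0.pkl","rb"))
def rect(P):
    (c,wh,a)=cv2.minAreaRect(P[:,:2].astype(np.float32)); a=np.radians(a); a=(a+np.pi/4)%(np.pi/2)-np.pi/4
    return np.round(c,4),np.round(wh,4),round(a,3)
def big(m,n=1):
    cs=cv2.findContours(m.astype(np.uint8),cv2.RETR_EXTERNAL,cv2.CHAIN_APPROX_NONE)[0]
    return sorted(cs,key=cv2.contourArea)[::-1][:n]
box={"plaque":(.55,0.0),"plate":(.52,.15)}
for n,s in S.items():
    C=cloud(s); hsv=cv2.cvtColor(s["color"],cv2.COLOR_BGR2HSV); H,Sa,V=[hsv[...,i].astype(int) for i in range(3)]
    x,y,z=C[...,0],C[...,1],C[...,2]
    work=(x>.3)&(x<.75)&(abs(y)<.45)
    b=(H>105)&(H<135)&(Sa>120)&(V>60)&work&(z<.028)
    print(n); vis=s["color"].copy()
    for c in big(b,2):
        c=cv2.convexHull(c)
        print(" blue",cv2.contourArea(c),c.reshape(-1,2).mean(0),rect(plane(s,c,.017)))
        cv2.drawContours(vis,[c],-1,(0,255,0),1)
    g=(Sa<45)&(V>110)&work
    for c in big(g,8):
        if cv2.contourArea(c)<60: continue
        P=plane(s,c,.022); print(" grey",cv2.contourArea(c),c.reshape(-1,2).mean(0).round(),rect(P), "z",np.round(np.median(z[tuple(c.reshape(-1,2).T[::-1])]),3))
    # height-based
    for nm,(lo,hi),reg in (("plate",(.015,.03),(x>.42)&(x<.65)&(y>.1)&(y<.25)),("plaque",(.011,.025),(x>.45)&(x<.62)&(y>-.06)&(y<.06))):
        m=reg&(z>lo)&(z<hi); P=C[m]
        print(" H",nm,m.sum(),rect(P) if m.sum()>5 else "",np.median(P[:,2]) if m.sum() else "")
    m=work&(y>.2)&(x<.6)&(z>.03);  print(" tray tall",m.sum())
    np.save(n+"C.npy",C)
    k=cv2.resize
    if n=="top":
        cr=lambda u,v,w,h,f:k(vis[v:v+h,u:u+w],None,fx=f,fy=f,interpolation=cv2.INTER_CUBIC)
        A=cr(185,115,120,65,4); B=cr(125,140,45,80,4)
        D=cr(395,130,40,105,4)
        out=np.zeros((600,800,3),np.uint8); out[:260,:480]=A; out[270:590,:180]=B; out[0:420,500:660]=D
        s2=S["scene"]["color"][215:265,205:325]; out[270:470,200:500][:, :]=k(s2,(300,125))[0:1] if 0 else out[270:470,200:500]
        out[300:425,190:490]=k(s2,(300,125),interpolation=cv2.INTER_CUBIC)
        cv2.imwrite("pics/c1.png",out)
E
python3 m.py
```

```text
scene
 blue 237.5 [228.36363636 234.72727273] (array([0.6253, 0.0038]), array([0.0664, 0.0571]), np.float64(-0.028))
 blue 60.5 [233.14285714 245.71428571] (array([0.6577, 0.0201]), array([0.0207, 0.047 ]), np.float64(0.53))
 grey 322.0 [205. 197.] (array([ 0.4852, -0.1012]), array([0.0761, 0.0785]), np.float64(-0.508)) z 0.003
 grey 299.0 [307. 240.] (array([0.6081, 0.2284]), array([0.1076, 0.0314]), np.float64(0.098)) z 0.014
 grey 295.5 [282. 239.] (array([0.6159, 0.1589]), array([0.1101, 0.0309]), np.float64(0.097)) z 0.014
 grey 185.5 [108. 210.] (array([ 0.5728, -0.3833]), array([0.1461, 0.0325]), np.float64(0.016)) z 0.01
 grey 182.5 [359. 212.] (array([0.4813, 0.3845]), array([0.0411, 0.091 ]), np.float64(-0.184)) z 0.035
 grey 67.5 [162. 242.] (array([ 0.6735, -0.1795]), array([0.014 , 0.0647]), np.float64(0.135)) z 0.003
 H plate 506 (array([0.607 , 0.1949]), array([0.0939, 0.0987]), np.float64(0.094)) 0.02249792616726526
 H plaque 183 (array([0.6062, 0.0064]), array([0.0274, 0.0756]), np.float64(0.001)) 0.0178736088903807
 tray tall 475
top
 blue 449.0 [275.25  145.375] (array([0.6319, 0.0079]), array([0.0642, 0.0635]), np.float64(-0.011))
 grey 302.0 [224. 147.] (array([0.6139, 0.1612]), array([0.1018, 0.0313]), np.float64(0.108)) z 0.022
 grey 264.0 [201. 149.] (array([0.6073, 0.2311]), array([0.1005, 0.0311]), np.float64(0.102)) z 0.021
 grey 60.5 [324. 232.] (array([ 0.3694, -0.1196]), array([0.0156, 0.0485]), np.float64(0.112)) z 0.009
 H plate 618 (array([0.6062, 0.1973]), array([0.0951, 0.1001]), np.float64(0.092)) 0.02183588071901832
 H plaque 233 (array([0.6065, 0.0096]), array([0.073 , 0.0253]), np.float64(-0.002)) 0.01679052814299964
 tray tall 533
```

View pics/c1.png

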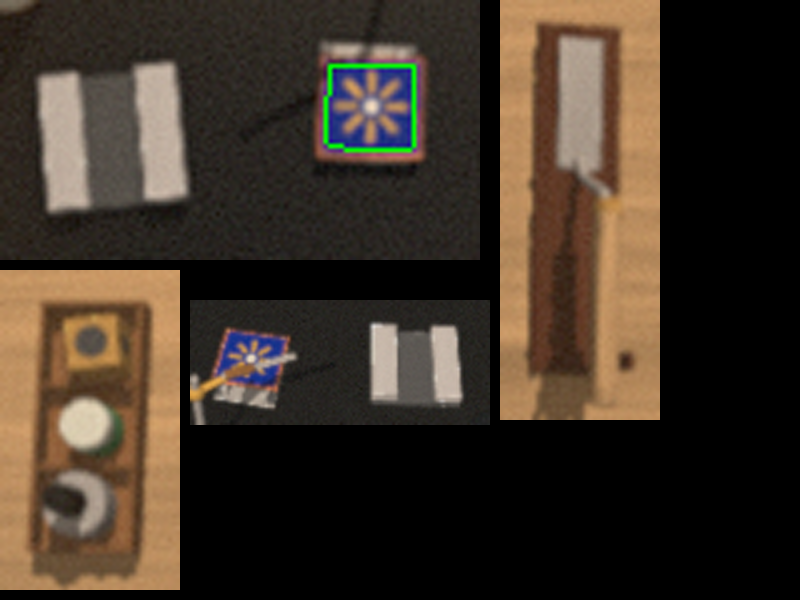

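```bash
cat > m2.py <<'E'
from m import *
print("=======")
ims=[]
for n,s in S.items():
    C=cloud(s); hsv=cv2.cvtColor(s["color"],cv2.COLOR_BGR2HSV); H,Sa,V=[hsv[...,i].astype(int) for i in range(3)]
    x,y,z=C[...,0],C[...,1],C[...,2]; print(n)
    reg=(x>.54)&(x<.72)&(y>-.055)&(y<.065)&(z<.03)
    m=reg&(Sa>75)&(V>60)
    c=np.vstack([q for q in big(m,6) if cv2.contourArea(q)>15]); hu=cv2.convexHull(c)
    print(" plaque",rect(plane(s,hu,.0165)))
    for q in cv2.approxPolyDP(hu,3,True).reshape(-1,2): print("   ",q,plane(s,[q],.017)[0].round(4))
    hp=reg&(z>.0125)&(z<.024); print(" Hplaque",rect(C[hp]))
    w=reg&(Sa<60)&(V>85)
    for q in big(w,3):
        if cv2.contourArea(q)>4: print(" trivet",cv2.contourArea(q),q.reshape(-1,2).mean(0),"z2",rect(plane(s,q,.002)),"z14",rect(plane(s,q,.014)))
    # third hand
    t=(z>.12)&(z<.18)&(x>.5)&(x<.8)&(abs(y)<.2); print(" tweez",t.sum(),C[t].min(0).round(3) if t.any() else "",C[t].max(0).round(3) if t.any() else "")
    # spatula
    R=(x>.25)&(x<.75)&(y>-.47)&(y<-.3)
    b=R&(Sa<60)&(V>100)&(z<.02)
    q=big(b)[0]; print(" blade",cv2.contourArea(q),rect(plane(s,q,.008)))
    hd=R&(z>.05)&(z<.08); P=C[hd]; print(" handle",hd.sum(),rect(P),np.percentile(P[:,2],[50,95]).round(4), "x",P[:,0].min().round(4),P[:,0].max().round(4))
    q=big(hd)[0]; print("   ray",rect(plane(s,q,.065)))
    bd=R&(z>.003)&(z<.012)&(Sa>60); print(" board",rect(C[bd]))
    # tray
    T=(x>.3)&(x<.7)&(y>.3)&(y<.45)
    g=T&(z>.058)&(z<.09); P=C[g]; print(" grip",g.sum(),rect(P),P[:,:2].mean(0).round(4),np.median(P[:,2]).round(4))
    k=T&(V<70)&(z>.05); 
    if k.any(): print("   ray70",plane(s,np.argwhere(k)[:,::-1],.070).mean(0).round(4),k.sum())
    st=T&(z>.0285)&(z<.0375)&(x<P[:,0].mean()+.035)&(x>P[:,0].mean()-.035); print(" body",st.sum(),rect(C[st]),cv2.minEnclosingCircle(C[st][:,:2].astype(np.float32)))
    tr=T&(z>.015)&(z<.03); print(" tray",rect(C[tr]))
    u,v=proj(s,[[.63,.008,.01]])[0].astype(int)
    vis=cv2.resize(s["color"][v-25:v+25,u-30:u+30],None,fx=6.6,fy=6.6,interpolation=cv2.INTER_CUBIC); ims.append(vis)
cv2.imwrite("pics/c2.png",np.hstack(ims))
E
python3 m2.py | sed '1,/=====/d'
```

```text
scene
 plaque (array([6.311e-01, 1.000e-04]), array([0.0897, 0.084 ]), np.float64(-0.018))
    [244 229] [0.5916 0.0425 0.017 ]
    [240 251] [0.6707 0.0438 0.017 ]
    [209 248] [ 0.6726 -0.0454  0.017 ]
    [219 226] [ 0.5907 -0.0335  0.017 ]
 Hplaque (array([0.6359, 0.0051]), array([0.0756, 0.0881]), np.float64(-0.035))
 trivet 121.0 [226.94642857 253.125     ] z2 (array([0.6728, 0.0052]), array([0.0704, 0.0219]), np.float64(-0.031)) z14 (array([0.6807, 0.0074]), array([0.0695, 0.0216]), np.float64(-0.031))
 trivet 19.5 [230.51351351 237.43243243] z2 (array([0.619 , 0.0067]), array([0.0406, 0.0204]), np.float64(-0.199)) z14 (array([0.6276, 0.0089]), array([0.0401, 0.0202]), np.float64(-0.199))
 tweez 190 [ 0.72  -0.025  0.121] [0.776 0.074 0.164]
 blade 215.0 (array([ 0.5792, -0.3919]), array([0.0304, 0.1138]), np.float64(-0.078))
 handle 241 (array([ 0.4483, -0.3764]), array([0.0349, 0.1472]), np.float64(-0.011)) [0.0624 0.067 ] x 0.3747 0.5218
   ray (array([ 0.4551, -0.3706]), array([0.1569, 0.0394]), np.float64(0.026))
 board (array([ 0.501, -0.385]), array([0.4958, 0.1696]), 
[... 1145 characters left out ...]
ay([ 0.5886, -0.3887]), array([0.029 , 0.0959]), np.float64(-0.095))
 handle 415 (array([ 0.4462, -0.3741]), array([0.0325, 0.1501]), np.float64(-0.04)) [0.0618 0.0657] x 0.3712 0.5211
   ray (array([ 0.4438, -0.3764]), array([0.0364, 0.1476]), np.float64(-0.18))
 board (array([ 0.4994, -0.3857]), array([0.4996, 0.1668]), np.float64(0.008))
 grip 55 (array([0.4638, 0.3888]), array([0.0199, 0.0197]), np.float64(0.72)) [0.4629 0.388 ] 0.0689
   ray70 [0.4623 0.3854 0.07  ] 52
 body 128 (array([0.4626, 0.3878]), array([0.0404, 0.0443]), np.float64(-0.199)) ((0.4629475474357605, 0.3889343738555908), 0.022932419553399086)
 tray (array([0.5235, 0.3874]), array([0.1861, 0.0787]), np.float64(0.002))
```

View pics/c2.png

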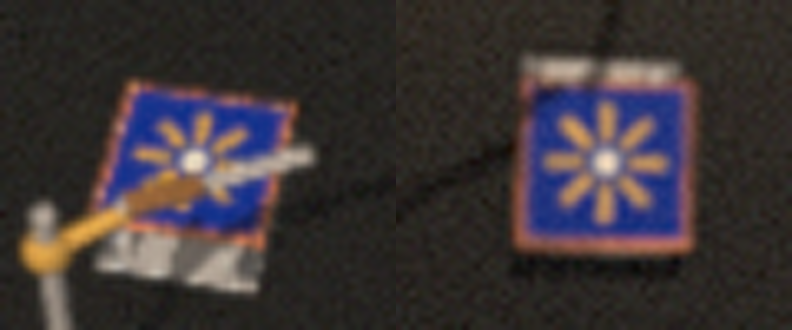

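The crops confirm the choice: a blue plaque with an eight-petal star and copper rim, centred near (0.632, 0.008). The tweezers are beyond it, at x > 0.72 and z of about 0.15. The plate is at about (0.61, 0.196) with yaw about 0.1, and the spatula origin is at about (0.595, -0.390) with yaw about -0.1. Next I grasp the spatula.

```bash
cat >> h.py <<'E'
def Q(yaw): return [np.cos(yaw/2),np.sin(yaw/2),0,0]
def spat(o,yaw,zb):  # TCP for spatula origin xy, yaw, blade underside height
    return [o[0]-.125*np.cos(yaw),o[1]-.125*np.sin(yaw),zb+.048]
def st(c,msg=""):
    s=c.state(); print(msg,"t%.1f"%s["t"],s["tool_pos"].round(4),"F",s["contact_force"].round(1),"w%.4f"%s["grip_width"],"gf%.0f"%s["grip_force"])
E
python3 - <<'E'
from h import *; from rig import ctrl
yaw=-.1; o=(.595,-.3895)
p=spat(o,yaw,.006)
ctrl.reach([p[0],p[1],.16],Q(yaw)); ctrl.grip(.05)
ctrl.movel(p,max_speed=.1); st(ctrl,"down")
ctrl.grip(0.0); st(ctrl,"closed")
ctrl.movel([p[0],p[1],p[2]+.09],max_speed=.08); st(ctrl,"up")
s=ctrl.snapshot("top"); s2=ctrl.snapshot("scene"); pickle.dump({"top":s,"scene":s2},open("s1.pkl","wb"))
A=s["color"][130:250,360:460]; B=s2["color"][130:260,70:200]
cv2.imwrite("pics/g1.png",np.hstack([cv2.resize(A,(400,480)),cv2.resize(B,(400,480))]))
E
```

```text
down t3.1 [ 0.471  -0.3773  0.0548] F [ 0.4 -0.5  0.1] w0.0501 gf0
closed t3.5 [ 0.4709 -0.3776  0.0547] F [-0.9 -4.2  4.5] w0.0149 gf59
up t4.8 [ 0.4704 -0.3769  0.1433] F [-0.2 -0.3 -2. ] w0.0150 gf59
```

View pics/g1.png

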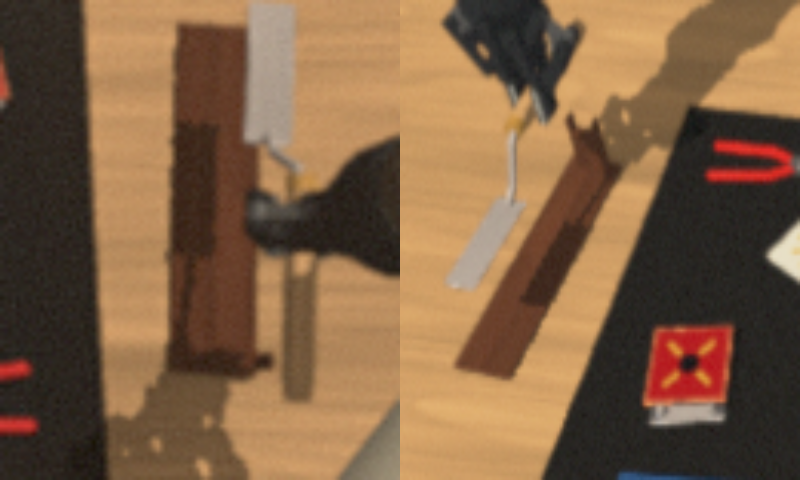

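The spatula is gripped cleanly: the blade is at about (270,70) in the left panel, the board is empty and the red plaque is untouched. Next I check the blade pose in the cameras against the commanded one to get the camera offset, and refine the board, plaque and trivet.

```bash
cat > m3.py <<'E'
from h import *
from m import rect,big
def line(P): # PCA direction and mean
    v=cv2.fitLine(P[:,:2].astype(np.float32),cv2.DIST_HUBER,0,.001,.001).ravel(); a=np.arctan2(v[1],v[0]); return a,v[2:]
def sides(s,m,z,yaw0,up=6):
    """upsampled mask boundary on plane z -> 4 fitted side lines in a frame of yaw0"""
    c=max(cv2.findContours(m.astype(np.uint8),cv2.RETR_EXTERNAL,cv2.CHAIN_APPROX_NONE)[0],key=cv2.contourArea).reshape(-1,2)
    P=plane(s,(cv2.convexHull(c).reshape(-1,2) if 0 else c+.5)/up-.5+m.off,z)[:,:2]
    ct,wh,a=rect(P); R=np.array([[np.cos(yaw0),np.sin(yaw0)],[-np.sin(yaw0),np.cos(yaw0)]])
    q=(P-ct)@R.T; lo,hi=np.percentile(q,1,0),np.percentile(q,99,0); out={}
    for nm,ax,e,sg in(("x+",0,hi,1),("x-",0,lo,1),("y+",1,hi,1),("y-",1,lo,1)):
        o=1-ax; k=(abs(q[:,ax]-e[ax])<.006)&(q[:,o]>lo[o]+.012)&(q[:,o]<hi[o]-.012)
        if k.sum()<5: continue
        f=np.polyfit(q[k,o],q[k,ax],1); b=R.T@np.array([f[1],0] if ax==0 else [0,f[1]])+ct
        out[nm]=(b.round(4),round(yaw0+(f[0] if ax else -f[0]),3))
    return out
class M(np.ndarray): pass
def crop(s,box,up=6):
    u,v,w,h=box; I=cv2.resize(s["color"][v:v+h,u:u+w],None,fx=up,fy=up,interpolation=cv2.INTER_CUBIC)
    I=cv2.GaussianBlur(I,(0,0),3); return I,cv2.cvtColor(I,cv2.COLOR_BGR2HSV).astype(int),np.array([u,v])
def mk(m,off): a=m.astype(np.uint8).view(M); a.off=off; return a
E
cat > m4.py <<'E'
from m3 import *
S0=pickle.load(open("s0.pkl","rb"));S1=pickle.load(open("s1.pkl","rb"))
print("=====")
for n in("top","scene"):
    s=S0[n]; print(n)
    u,v=proj(s,[[.635,.008,.015]])[0].astype(int)
    I,h,off=crop(s,(u-22,v-22,44,44)); Hh,Sa,V=h[...,0],h[...,1],h[...,2]
    m=(Sa>95)&(V>75); m=cv2.morphologyEx(m.astype(np.uint8),cv2.MORPH_CLOSE,np.ones((25,25)))
    print(" plaque",sides(s,mk(m,off),.017,-.05))
    w=((Sa<70)&(V>75)).astype(np.uint8)
    cs=cv2.findContours(w,cv2.RETR_EXTERNAL,cv2.CHAIN_APPROX_NONE)[0]
    for c in cs:
        P=plane(s,(c.reshape(-1,2)+.5)/6-.5+off,.002)
        if cv2.contourArea(c)>500: print("  grey",cv2.contourArea(c),rect(P))
    mm=np.zeros_like(w); 
    for c in cs:
        P=plane(s,(c.reshape(-1,2)+.5)/6-.5+off,.002)
        if P[:,0].mean()>.66: cv2.drawContours(mm,[c],-1,1,-1)
    if mm.any(): print(" trivet@2mm",sides(s,mk(mm,off),.002,-.05))
    u,v=proj(s,[[.61,.196,.022]])[0].astype(int)
    I,h,off=crop(s,(u-30,v-30,60,60)); Sa,V=h[...,1],h[...,2]
    m=cv2.morphologyEx(((V>95)).astype(np.uint8),cv2.MORPH_CLOSE,np.ones((3,3)))
    nl,L,stt,ct=cv2.connectedComponentsWithStats(m)
    for k in range(1,nl):
        if stt[k,4]>4000: print(" land",stt[k,4],sides(s,mk(L==k,off),.022,.1))
    s=S1[n]; zt=.1433-.048+.002
    e=np.array([.4704,-.3769])+.1185*np.array([np.cos(.1),-np.sin(.1)])
    u,v=proj(s,[[*e,zt]])[0].astype(int)
    I,h,off=crop(s,(u-28,v-28,56,56)); Sa,V=h[...,1],h[...,2]
    print(" blade exp",e,sides(s,mk((Sa<60)&(V>100),off),zt,-.1))
    u,v=proj(s,[[.527,-.383,.006]])[0].astype(int)
    I,h,off=crop(s,(u-50,v-55,100,110)); Sa,V=h[...,1],h[...,2]
    print(" board",sides(s,mk((V<135)&(Sa>60)&(h[...,0]<25),off),.006,-.1))
E
python3 m4.py | sed '1,/=====/d'
```

```text
top
 plaque {'x-': (array([0.5912, 0.0094]), np.float64(-0.037)), 'y+': (array([0.6339, 0.047 ]), np.float64(-0.084)), 'y-': (array([ 0.6299, -0.033 ]), np.float64(-0.034))}
  grey 6344.5 (array([0.6375, 0.0064]), array([0.0533, 0.0522]), np.float64(0.386))
  grey 3155.0 (array([0.6789, 0.0079]), array([0.0736, 0.0159]), np.float64(-0.03))
 trivet@2mm {'x+': (array([0.6859, 0.0076]), np.float64(-0.047)), 'x-': (array([0.6727, 0.0082]), np.float64(-0.032))}
 land 14347 {'x+': (array([0.6653, 0.1671]), np.float64(0.079)), 'x-': (array([0.5618, 0.1567]), np.float64(0.101)), 'y+': (array([0.612 , 0.1783]), np.float64(0.108)), 'y-': (array([0.6153, 0.145 ]), np.float64(0.103))}
 land 14480 {'x+': (array([0.6582, 0.2362]), np.float64(0.113)), 'x-': (array([0.5556, 0.2259]), np.float64(0.074)), 'y+': (array([0.605 , 0.2477]), np.float64(0.107)), 'y-': (array([0.6084, 0.2139]), np.float64(0.098))}
 blade exp [ 0.58830799 -0.38873026] {'x+': (array([ 0.6341, -0.3894]), np.float64(-0.065)), 'y+': (array([ 0.5858, -0.3711]), np.float64(-0.098)), 'y-': (array([ 0.5832, -0.3975]), np.float64(-0.0
[... 891 characters left out ...]
029)), 'x-': (array([0.5603, 0.1545]), np.float64(0.042)), 'y+': (array([0.6141, 0.1761]), np.float64(0.091)), 'y-': (array([0.6175, 0.1425]), np.float64(0.106))}
 land 13611 {'x+': (array([0.6648, 0.2337]), np.float64(0.242)), 'x-': (array([0.5542, 0.2226]), np.float64(0.117)), 'y+': (array([0.6082, 0.2453]), np.float64(0.093)), 'y-': (array([0.6117, 0.2105]), np.float64(0.105))}
 blade exp [ 0.58830799 -0.38873026] {'x+': (array([ 0.6338, -0.399 ]), np.float64(-0.37)), 'y+': (array([ 0.5525, -0.3726]), np.float64(-0.08))}
 board {'x-': (array([ 0.2376, -0.3373]), np.float64(0.037)), 'y+': (array([ 0.4867, -0.2841]), np.float64(-0.055)), 'y-': (array([ 0.475 , -0.4005]), np.float64(0.209))}
```

```bash
python3 - <<'E'
from m3 import *; from rig import ctrl
print("=====")
yaw=-.053; d=np.array([np.cos(yaw),np.sin(yaw)]); T=np.array([.631,.0085])
o=T-.115*d
ctrl.reach(spat(o,yaw,.11),Q(yaw)); ctrl.movel(spat(o,yaw,.02),max_speed=.15); ctrl.dwell(.2); st(ctrl,"pre")
S={n:ctrl.snapshot(n) for n in("top","scene")}; pickle.dump(S,open("s2.pkl","wb"))
zz=ctrl.state()["tool_pos"]; e=zz[:2]+.125*d; ims=[]
for n,s in S.items():
    C=cloud(s); q=(C[...,:2]-e); a=q@d; b=q@np.array([-d[1],d[0]]); h=cv2.cvtColor(s["color"],cv2.COLOR_BGR2HSV)
    for lo,hi in((-.05,-.02),(-.02,.01),(.01,.04)):
        k=(a>lo)&(a<hi)&(abs(b)<.012)&(C[...,2]<.05)&(h[...,1]<80); print(n,lo,k.sum(),np.median(C[k][:,2]).round(4))
    u,v=proj(s,[[*e,.02]])[0].astype(int)
    I,hh,off=crop(s,(u-25,v-25,50,50)); mm=(hh[...,1]<70)&(hh[...,2]>95)
    nl,L,stt,ct=cv2.connectedComponentsWithStats(mm.astype(np.uint8)); k=1+stt[1:,4].argmax()
    print(" exp",e.round(4),sides(s,mk(L==k,off),zz[2]-.046,yaw))
    u,v=proj(s,[[.6,.008,.02]])[0].astype(int)
    ims.append(cv2.resize(s["color"][v-40:v+40,u-40:u+40],(400,400),interpolation=cv2.INTER_CUBIC))
cv2.imwrite("pics/p1.png",np.hstack(ims))
E
```

```text
scene
 blue 237.5 [228.36363636 234.72727273] (array([0.6253, 0.0038]), array([0.0664, 0.0571]), np.float64(-0.028))
 blue 60.5 [233.14285714 245.71428571] (array([0.6577, 0.0201]), array([0.0207, 0.047 ]), np.float64(0.53))
 grey 322.0 [205. 197.] (array([ 0.4852, -0.1012]), array([0.0761, 0.0785]), np.float64(-0.508)) z 0.003
 grey 299.0 [307. 240.] (array([0.6081, 0.2284]), array([0.1076, 0.0314]), np.float64(0.098)) z 0.014
 grey 295.5 [282. 239.] (array([0.6159, 0.1589]), array([0.1101, 0.0309]), np.float64(0.097)) z 0.014
 grey 185.5 [108. 210.] (array([ 0.5728, -0.3833]), array([0.1461, 0.0325]), np.float64(0.016)) z 0.01
 grey 182.5 [359. 212.] (array([0.4813, 0.3845]), array([0.0411, 0.091 ]), np.float64(-0.184)) z 0.035
 grey 67.5 [162. 242.] (array([ 0.6735, -0.1795]), array([0.014 , 0.0647]), np.float64(0.135)) z 0.003
 H plate 506 (array([0.607 , 0.1949]), array([0.0939, 0.0987]), np.float64(0.094)) 0.02249792616726526
 H plaque 183 (array([0.6062, 0.0064]), array([0.0274, 0.0756]), np.float64(0.001)) 0.0178736088903807
 tray tall 475
top
 blue 449.0 [275.25  145.375] (a
[... 413 characters left out ...]
, array([0.0951, 0.1001]), np.float64(0.092)) 0.02183588071901832
 H plaque 233 (array([0.6065, 0.0096]), array([0.073 , 0.0253]), np.float64(-0.002)) 0.01679052814299964
 tray tall 533
=====
pre t10.4 [0.3919 0.0212 0.0689] F [ 0.2  0.1 -1. ] w0.0151 gf59
top -0.05 0 nan
top -0.02 27 0.0218
top 0.01 80 0.0215
 exp [0.5165 0.0146] {'x+': (array([0.5592, 0.0132]), np.float64(-0.055)), 'x-': (array([0.4463, 0.0192]), np.float64(-0.001)), 'y+': (array([0.5073, 0.0871]), np.float64(-0.018)), 'y-': (array([ 0.4997, -0.0547]), np.float64(-0.013))}
scene -0.05 59 0.0228
scene -0.02 56 0.0226
scene 0.01 86 0.0211
 exp [0.5165 0.0146] {'x+': (array([0.5605, 0.0117]), np.float64(0.051)), 'x-': (array([0.4334, 0.0185]), np.float64(-6.334)), 'y+': (array([0.483 , 0.0313]), np.float64(-0.033)), 'y-': (array([0.4814, 0.0009]), np.float64(-0.083))}
  return _methods._mean(a, axis=axis, dtype=dtype,
  ret = ret.dtype.type(ret / rcount)
```

View pics/p1.png

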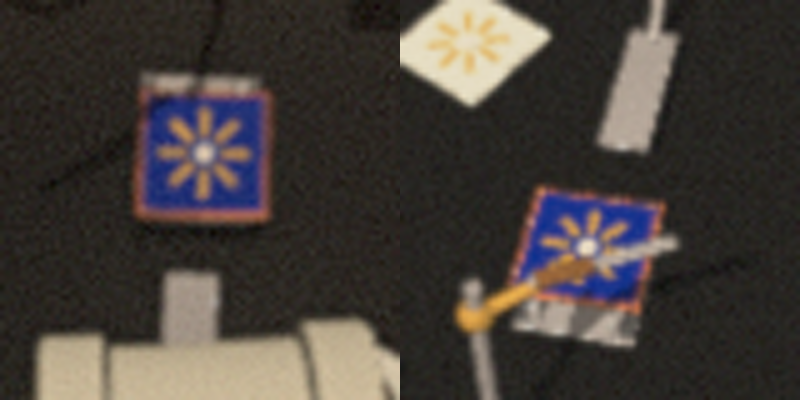

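The picture shows the blade level and in line with the channel: its tip is at about (190,272) in the left panel, ahead of the plaque at (204,153). The cameras agree with the commanded tip to within about 1.5 mm, so I insert and lift.

```bash
sed -i 's/^from m import rect,big/import io,contextlib\nwith contextlib.redirect_stdout(io.StringIO()):\n    from m import rect,big/' m3.py
python3 - <<'E'
from m3 import *; from rig import ctrl
yaw=-.053; d=np.array([np.cos(yaw),np.sin(yaw)]); T=np.array([.631,.0085])
ctrl.movel(spat(T-.115*d,yaw,.0065),max_speed=.08); st(ctrl,"low")
for k in(.06,.02,0):
    ctrl.movel(spat(T-k*d,yaw,.0065),max_speed=.07); st(ctrl,"in")
ctrl.movel(spat(T,yaw,.02),max_speed=.03); st(ctrl,"l1")
ctrl.movel(spat(T,yaw,.065),max_speed=.05); ctrl.dwell(.3); st(ctrl,"l2")
S={n:ctrl.snapshot(n) for n in("top","scene")}; pickle.dump(S,open("s3.pkl","wb")); ims=[]
for n,s in S.items():
    C=cloud(s); h=cv2.cvtColor(s["color"],cv2.COLOR_BGR2HSV)
    k=(C[...,2]>.055)&(C[...,2]<.085)&(h[...,1]>75)&(C[...,0]>.57)&(C[...,0]<.72)&(abs(C[...,1]-.008)<.06); P=C[k]
    print(n,k.sum(),rect(P),np.median(P[:,2]),np.linalg.lstsq(np.c_[P[:,:2]-P[:,:2].mean(0),np.ones(len(P))],P[:,2],rcond=None)[0].round(4))
    u,v=proj(s,[[*T,.07]])[0].astype(int)
    I,hh,off=crop(s,(u-25,v-25,50,50)); m=cv2.morphologyEx(((hh[...,1]>95)&(hh[...,2]>75)).astype(np.uint8),cv2.MORPH_CLOSE,np.ones((25,25)))
    print(sides(s,mk(m,off),.07,-.05))
    ims.append(cv2.resize(s["color"][v-40:v+40,u-40:u+40],(400,400),interpolation=cv2.INTER_CUBIC))
cv2.imwrite("pics/l1.png",np.hstack(ims))
E
```

```text
low t10.8 [0.3908 0.0212 0.0538] F [-0.3  0.5 -0.2] w0.0149 gf59
in t11.8 [0.4459 0.0183 0.0544] F [-0.8 -0.1 -0.8] w0.0153 gf59
in t12.5 [0.4859 0.0162 0.0543] F [-0.6  0.4 -1.9] w0.0148 gf59
in t12.9 [0.5061 0.0151 0.0544] F [-1.3 -0.1 -0.6] w0.0151 gf59
l1 t13.5 [0.5061 0.0151 0.068 ] F [ 0.8  0.4 -2.5] w0.0146 gf59
l2 t14.9 [0.5061 0.0151 0.1128] F [ 0.7 -0.2 -1.7] w0.0150 gf59
top 0 (array([0., 0.]), array([0., 0.]), np.float64(0.0)) nan [0. 0. 0.]
  return _methods._mean(a, axis=axis, dtype=dtype,
  ret = ret.dtype.type(ret / rcount)
<stdin>:12: RuntimeWarning: Mean of empty slice.
  ret = um.true_divide(
Traceback (most recent call last):
  File "m3.py", line 9, in sides
    c=max(cv2.findContours(m.astype(np.uint8),cv2.RETR_EXTERNAL,cv2.CHAIN_APPROX_NONE)[0],key=cv2.contourArea).reshape(-1,2)
      ~~~^^^^^^^^^^^^^^^^^^^^^^^^^^^^^^^^^^^^^^^^^^^^^^^^^^^^^^^^^^^^^^^^^^^^^^^^^^^^^^^^^^^^^^^^^^^^^^^^^^^^^
ValueError: max() iterable argument is empty
```

```bash
cat > m5.py <<'E'
import sys; from m3 import *
def look(s,T,zt,yaw,png=None):
    C=cloud(s); h=cv2.cvtColor(s["color"],cv2.COLOR_BGR2HSV)
    k=(abs(C[...,2]-zt)<.012)&(h[...,1]>75)&(abs(C[...,0]-T[0])<.07)&(abs(C[...,1]-T[1])<.06); P=C[k]
    k2=np.linalg.lstsq(np.c_[P[:,:2]-P[:,:2].mean(0),np.ones(len(P))],P[:,2],rcond=None)[0]
    print(k.sum(),rect(P),"mean",P.mean(0).round(4),"slopes",k2.round(3))
    u,v=proj(s,[[*T,zt]])[0].astype(int)
    I,hh,off=crop(s,(u-28,v-25,56,50)); m=cv2.morphologyEx(((hh[...,1]>95)&(hh[...,2]>75)).astype(np.uint8),cv2.MORPH_CLOSE,np.ones((25,25)))
    print(sides(s,mk(m,off),zt,yaw))
    if png: cv2.imwrite(png,cv2.resize(s["color"][v-45:v+45,u-60:u+60],(640,480),interpolation=cv2.INTER_CUBIC))
E
python3 -c "
from m5 import *
s=pickle.load(open('s3.pkl','rb'))['scene']; look(s,(.631,.0085),.070,-.053,'pics/l1.png')"
```

```text
477 (array([0.6327, 0.0054]), array([0.0759, 0.0777]), np.float64(-0.052)) mean [0.6346 0.0046 0.0692] slopes [-0.006  0.003  0.069]
{'x+': (array([ 0.7154, -0.0039]), np.float64(0.139)), 'x-': (array([0.5949, 0.0025]), np.float64(-0.098)), 'y+': (array([0.6603, 0.0414]), np.float64(-0.091))}
```

View pics/l1.png

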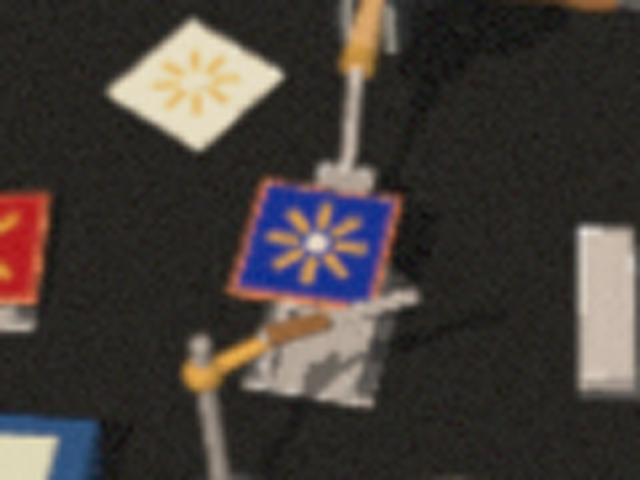

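Lifted and level: the plaque sits on the blade at about (315,243) and the empty trivet is below at (310,350). Next I carry it to the plate, lower it and check before drawing out.

```bash
python3 - <<'E'
from m5 import *; from rig import ctrl
yaw=.102; o=(.6085,.196)
ctrl.movel(spat(o,yaw,.065),Q(yaw),max_speed=.08); st(ctrl,"over")
ctrl.movel(spat(o,yaw,.032),max_speed=.06); st(ctrl,"near"); ctrl.dwell(.2)
s=ctrl.snapshot("scene"); look(s,(.61,.195),.037,yaw,"pics/pl.png"); pickle.dump(s,open("s4.pkl","wb"))
E
```

```text
over t17.2 [0.4842 0.183  0.113 ] F [-0.   0.1 -2. ] w0.0152 gf59
near t17.9 [0.4842 0.1833 0.0801] F [ 0.6  0.8 -2.2] w0.0149 gf59
469 (array([0.6111, 0.1931]), array([0.0788, 0.0756]), np.float64(0.129)) mean [0.6142 0.193  0.0369] slopes [-0.007 -0.003  0.037]
{'x+': (array([0.6491, 0.1972]), np.float64(0.14)), 'x-': (array([0.5757, 0.1897]), np.float64(0.103)), 'y+': (array([0.6093, 0.2274]), np.float64(0.174)), 'y-': (array([0.6163, 0.1594]), np.float64(0.122))}
```

View pics/pl.png

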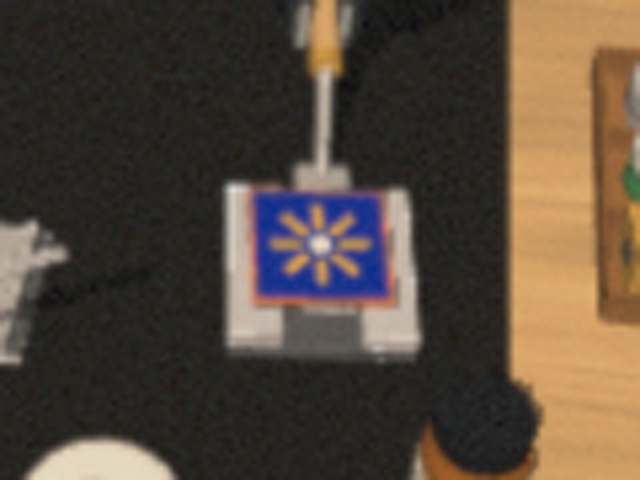

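```bash
python3 - <<'E'
from m5 import *; from rig import ctrl
yaw=.102; o=np.array([.6085,.196]); d=np.array([np.cos(yaw),np.sin(yaw)])
ctrl.movel(spat(o,yaw,.022),max_speed=.04)
ctrl.movel(spat(o,yaw,.0145),max_speed=.02); ctrl.dwell(.4); st(ctrl,"laid")
ctrl.movel(spat(o-.03*d,yaw,.0145),max_speed=.04); st(ctrl,"out1")
ctrl.movel(spat(o-.13*d,yaw,.0145),max_speed=.07); st(ctrl,"out2")
look(ctrl.snapshot("scene"),(.61,.195),.025,yaw,"pics/pl2.png")
p=spat(o-.13*d,yaw,.11); ctrl.movel(p,max_speed=.15)
yr=-.1; r=spat((.5949,-.3894),yr,.006); r[0],r[1]=.4707,-.3771
ctrl.reach([r[0],r[1],.145],Q(yr)); st(ctrl,"rest above")
look(ctrl.snapshot("top"),(.61,.195),.025,yaw)
ctrl.movel([r[0],r[1],.07],max_speed=.1); ctrl.movel([r[0],r[1],.0562],max_speed=.03); st(ctrl,"rest")
E
```

```text
laid t19.5 [0.4842 0.1833 0.0626] F [-0.3 -0.1 -1.4] w0.0150 gf59
out1 t20.4 [0.4545 0.1803 0.0626] F [ 0.1  0.  -0.7] w0.0146 gf59
out2 t22.0 [0.3551 0.1701 0.0625] F [-0.   0.4 -2.2] w0.0151 gf59
466 (array([0.6112, 0.193 ]), array([0.0787, 0.0764]), np.float64(0.155)) mean [0.6139 0.1928 0.0257] slopes [0.002 0.006 0.026]
{'x+': (array([0.6501, 0.1945]), np.float64(0.106)), 'x-': (array([0.5698, 0.1863]), np.float64(0.14)), 'y+': (array([0.6067, 0.2259]), np.float64(0.127)), 'y-': (array([0.6135, 0.1591]), np.float64(0.117))}
rest above t27.2 [ 0.4708 -0.377   0.145 ] F [ 0.5 -0.3 -0.7] w0.0148 gf59
558 (array([0.614 , 0.1954]), array([0.0846, 0.0771]), np.float64(0.129)) mean [0.6103 0.1939 0.025 ] slopes [-0.005  0.009  0.025]
{'x+': (array([0.648 , 0.1988]), np.float64(0.096)), 'x-': (array([0.5712, 0.191 ]), np.float64(0.12)), 'y+': (array([0.6073, 0.2278]), np.float64(0.122)), 'y-': (array([0.6141, 0.1622]), np.float64(0.126))}
rest t28.8 [ 0.4709 -0.3782  0.0572] F [-3.3 -2.9  3.8] w0.0152 gf61
```

View pics/pl2.png

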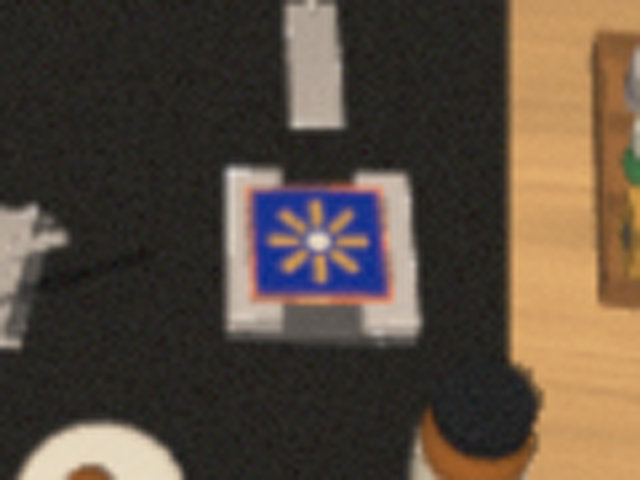

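The plaque lies centred on the plate at about (320,242), and the spatula is out. Next I settle the spatula in its rest and release it.

```bash
python3 - <<'E'
from m3 import *; from rig import ctrl
x,y=.4707,-.3771
ctrl.movel([x,y,.0550],max_speed=.02); ctrl.dwell(.2); st(ctrl,"set")
ctrl.grip(.05); st(ctrl,"open"); ctrl.movel([x,y,.15],max_speed=.12); ctrl.dwell(.2)
q=spat((.45,.25),0,.2); 
ctrl.reach([.40,.20,.22],Q(0)); st(ctrl,"away")
S={n:ctrl.snapshot(n) for n in("top","scene")}; pickle.dump(S,open("s5.pkl","wb"))
S0=pickle.load(open("s0.pkl","rb")); ims=[]
for n in("top","scene"):
  for s in(S0[n],S[n]):
    C=cloud(s);x,y,z=np.moveaxis(C,-1,0);h=cv2.cvtColor(s["color"],cv2.COLOR_BGR2HSV).astype(int)
    R=(x>.25)&(x<.75)&(y>-.47)&(y<-.3); b=R&(h[...,1]<60)&(h[...,2]>100)&(z<.02)
    print(n,"blade",rect(plane(s,big(b)[0],.008)),np.median(z[b]).round(4))
    u,v=proj(s,[[.5,-.383,.02]])[0].astype(int); ims.append(cv2.resize(s["color"][v-60:v+60,u-32:u+32],(200,375)))
    T=(x>.3)&(x<.7)&(y>.3)&(y<.45); g=T&(z>.058)&(z<.09)&(x<.5); print("  grip",g.sum(),C[g].mean(0).round(4))
cv2.imwrite("pics/r1.png",np.hstack(ims))
E
```

```text
set t29.2 [ 0.4709 -0.3782  0.0562] F [-4.6 -3.4  5.7] w0.0152 gf61
open t29.7 [ 0.4707 -0.3769  0.0548] F [-0.5  0.1  0.5] w0.0501 gf0
away t35.1 [0.4001 0.1999 0.22  ] F [ 0.4 -0.3  0.5] w0.0504 gf0
top blade (array([ 0.5886, -0.3887]), array([0.029 , 0.0959]), np.float64(-0.095)) 0.0074
  grip 55 [0.4629 0.388  0.068 ]
top blade (array([ 0.587, -0.387]), array([0.0283, 0.0985]), np.float64(-0.062)) 0.0074
  grip 0 [nan nan nan]
scene blade (array([ 0.5792, -0.3919]), array([0.0304, 0.1138]), np.float64(-0.078)) 0.0089
  grip 45 [0.4678 0.3861 0.0676]
scene blade (array([ 0.5806, -0.3905]), array([0.0306, 0.1097]), np.float64(-0.093)) 0.0086
  grip 48 [0.4682 0.3855 0.0674]<stdin>:15: RuntimeWarning: Mean of empty slice.
  ret = um.true_divide(
```

View pics/r1.png

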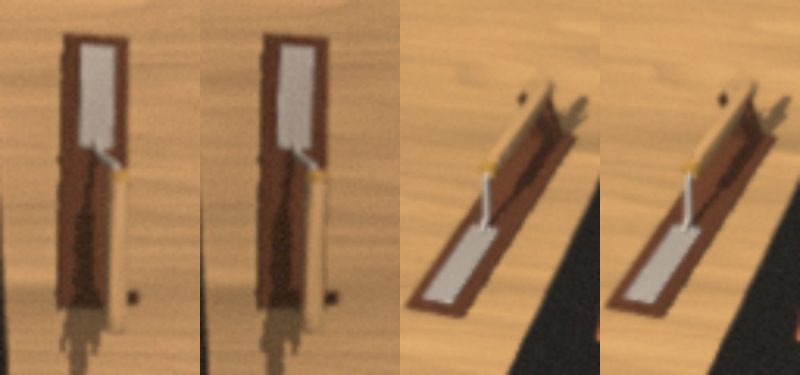

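The before/after pairs show the spatula back as it was, within 2 mm and with its handle in the fork. Next is the weight.

```bash
python3 - <<'E'
from m3 import *; from rig import ctrl
W=[.4645,.387]; D=[.6105,.1945]
ctrl.reach([*W,.15],Q(0)); ctrl.movel([*W,.09],max_speed=.1); ctrl.movel([*W,.059],max_speed=.06); st(ctrl,"at")
ctrl.grip(0); st(ctrl,"grip"); z0=ctrl.state()["tool_pos"][2]
ctrl.movel([*W,z0+.09],max_speed=.07); st(ctrl,"up")
ctrl.movel([*D,z0+.08],max_speed=.12); ctrl.movel([*D,z0+.03],max_speed=.06); ctrl.dwell(.3); st(ctrl,"over")
s=ctrl.snapshot("scene"); u,v=proj(s,[[*D,.05]])[0].astype(int)
cv2.imwrite("pics/w1.png",cv2.resize(s["color"][v-45:v+45,u-60:u+60],(640,480),interpolation=cv2.INTER_CUBIC)); print(z0)
E
```

```text
at t37.5 [0.4645 0.387  0.0589] F [ 0.1 -0.5  0.2] w0.0498 gf0
grip t37.9 [0.4648 0.3873 0.0596] F [-0.5  1.2  2.5] w0.0202 gf59
up t39.3 [0.4643 0.3869 0.149 ] F [ 0.9  0.2 -2.9] w0.0203 gf59
over t42.8 [0.6106 0.1945 0.0898] F [ 0.4 -0.1 -2.8] w0.0201 gf59
0.059582040102597635
```

View pics/w1.png

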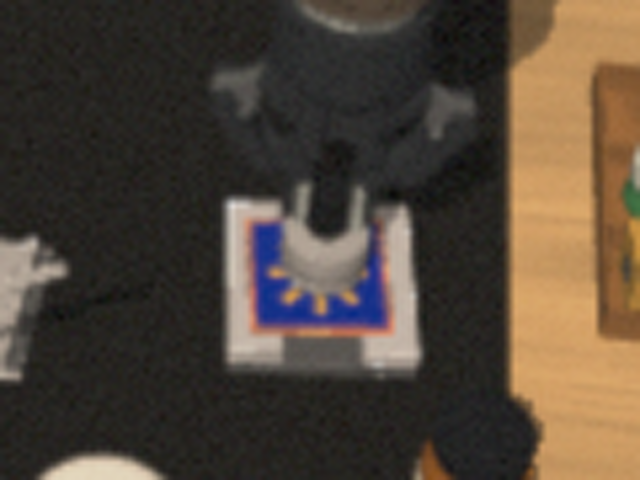

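The weight hangs upright over the plaque centre at (325,250). Next I lower it until the force shows contact, then release.

```bash
python3 - <<'E'
from m3 import *; from rig import ctrl
D=[.6105,.1945]; z=.0845; ctrl.movel([*D,z],max_speed=.03); ctrl.dwell(.2)
f0=np.mean([ctrl.state()["contact_force"][2]]); print("f0",f0)
while z>.077:
    z-=.0005; ctrl.movel([*D,z],max_speed=.01); ctrl.dwell(.1)
    f=ctrl.state()["contact_force"][2]
    if f-f0>3: break
st(ctrl,"touch %.4f"%z)
ctrl.grip(.05); st(ctrl,"open"); ctrl.movel([*D,.16],max_speed=.1); ctrl.reach([.40,.05,.25],Q(0)); st(ctrl,"away")
S={n:ctrl.snapshot(n) for n in("top","scene")}; pickle.dump(S,open("s6.pkl","wb"))
for n,s in S.items():
    C=cloud(s); x,y,zz=np.moveaxis(C,-1,0); g=(abs(x-.61)<.05)&(abs(y-.195)<.05)
    k=g&(zz>.082)&(zz<.1); b=g&(zz>.05)&(zz<.06); print(n,k.sum(),C[k].mean(0).round(4),"body",cv2.minEnclosingCircle(C[b][:,:2].astype(np.float32)))
u,v=proj(S["scene"],[[*D,.05]])[0].astype(int)
cv2.imwrite("pics/w2.png",cv2.resize(S["scene"]["color"][v-75:v+75,u-100:u+100],(800,600),interpolation=cv2.INTER_CUBIC))
E
```

```text
f0 -3.136167426772531
touch 0.0800 t46.5 [0.6107 0.1946 0.0806] F [-1.  -0.1  4. ] w0.0203 gf59
open t46.9 [0.6105 0.1945 0.0798] F [-0.9  0.5  0.2] w0.0499 gf0
away t48.9 [0.4006 0.0503 0.2496] F [0.6 0.2 0.5] w0.0497 gf0
top 32 [0.6137 0.1973 0.0908] body ((0.6177978515625, 0.1987137347459793), 0.02060968242585659)
scene 52 [0.6131 0.1945 0.0897] body ((0.6107066869735718, 0.19574692845344543), 0.02406277135014534)
```

View pics/w2.png

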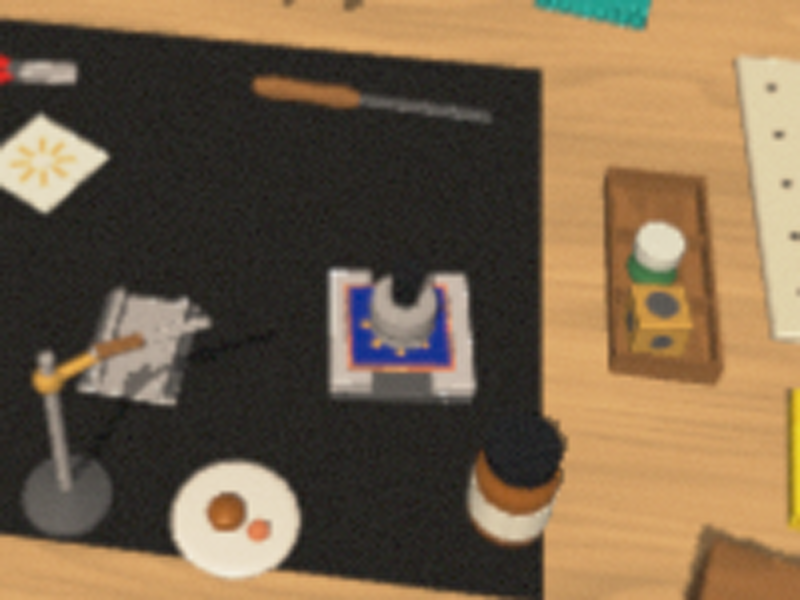

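The weight stands upright mid-plaque at (403,310), the plaque is still centred on the plate, and the bystanders in view are undisturbed.

```bash
python3 -c "
from rig import ctrl
print(ctrl.job_done())"
```

```text
the job is handed in; nothing more can be done
None
```

I handed the job in at about 49 s of the 72 s allowed: the blue plaque is centred on the plate, the spatula is back in its rest and the weight stands upright on the plaque. The last pictures showed nothing out of place, but the hand-in returned no verdict.

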